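# Snap the retaining clip onto the pump shaft

### The job

Turn the carousel by its posts until the bay with the large open spring clip squarely faces the guide lane. Then, without lifting it, push that clip out along the lane onto the grooved shaft until it has snapped fully home. Leave the small clip and the plain ring in their bays, and leave the tools on the bench alone.

Things in the scene. Friction and masses are not known exactly. Their poses are not given: they have to be found in the camera images.
- fixture: Fixed assembly fixture, steel and grey paint. Origin on the bench top, on the carousel's vertical axis; x points level from there along the guide lane to the shaft, z up. Foot plate 300 x 130 x 12 mm (x -82 to 218, y +-65 mm). A steel deck, top 39 mm above the bench (x 110 to 214, y +-60 mm), carries the lane and the shaft end.
- carousel (a joint): Turn of the carousel in rad, 0 at the start, counter-clockwise from above positive; stiff (0.15 N m of friction, no detent, stays where left). Dark steel disc, 210 mm diameter, top 40 mm above the bench, bare within 35 mm of the axis. Three bays 120 degrees apart, open outwards and to the middle, side rails 7 mm high, 68 mm apart, 47 to 93 mm from the axis; a post between each two.
- carousel_axis (a point): On the disc's top face, on the axis of rotation; its x axis points radially along the middle of the bay that holds the large clip, z up; turns with the disc.
- bay_mouth (a point): On the disc's top face, at its rim (105 mm from the axis), in the middle of the large clip's bay; turns with the disc.
- lane_mouth (a point): Fixed, 105 mm from the carousel axis in the middle of the lane mouth; the bay faces the lane squarely when bay_mouth is here. Lane on the deck: two rails 9 mm high, 70 mm apart inside, 117 to 139 mm from the axis, flared to about 90 mm at the mouth.
- post_left (a point): Upright round steel post on the disc, 12 mm diameter (foot 20 mm diameter, 6 mm high), 42 mm tall above the disc, 88 mm from the axis, 60 degrees counter-clockwise (from above) of the large clip's bay. The point is 30 mm above the disc on the post's axis. Push or pinch it to turn the carousel.
- post_right (a point): The same kind of post, 60 degrees clockwise of the large clip's bay.
- post_back (a point): The same kind of post, opposite the large clip's bay.
- clip_centre (a point): Centre of the bore of the large open spring clip (loose, steel, E-shaped, 63 mm long, 62 wide, 10 thick, about 0.12 kg, lies flat), 5 mm above its underside; x to the open side, z up. Two sprung jaws with round noses, 31 mm apart, spread over the 38 mm groove floor (about 5 to 12 N of push) and close behind it; a pad at the back of the bore then meets the groove floor.
- clip_heel (a point): Middle of the flat back face of the clip, 42 mm behind the bore centre: an upstanding heel 60 mm wide, 20 mm tall and 10 mm thick, to push against; the point is 10 mm above its underside. The push rises to about 10 N as the jaws spread, drops away as they snap, then rises hard when the clip is home.
- shaft_groove (a point): On the upright shaft end's axis, 170 mm from the carousel axis, 5 mm above the deck: clip_centre is here when the clip is fully home. Groove floor 38 mm diameter from the deck to 13 mm above it, then a collar of 48 mm diameter; top of the shaft end 36 mm above the deck.
- small_clip: Similar but smaller clip (43 mm long, 42 mm wide), loose in the bay 120 degrees counter-clockwise of the large clip's; origin under its bore centre. Does not fit.
- small_bay (a point): Point on the disc where the small clip lay; turns with the disc.
- plain_ring: Closed brass ring, 58 mm diameter, 5 mm thick, loose in the third bay; origin under its centre.
- ring_bay (a point): Point on the disc where the plain ring lay; turns with the disc.
- circlip_pliers: Bystander: black and yellow pliers, 186 mm, loose on the bench; origin under the middle.
- screwdriver: Bystander: screwdriver with red handle, 224 mm, loose on the bench; origin under the middle.
- caliper: Bystander: vernier caliper, 232 mm, loose on the bench; origin under the middle.
There are look-alikes about, which are no part of the job. What is shaped like the small_clip but purple is not meant. Leave any red look-alike of the part that bears clip_centre alone.

How it is judged (in metres and radians):
On the way, in this order (a step that is already met when the one before it is completed fails the run):
1. the large clip's bay faces the lane, with the clip still in it (horizontal distance between bay_mouth and lane_mouth below 0.012 m and horizontal distance between clip_centre and carousel_axis below 0.088 m), for 0.2 s.
2. the clip is home in the shaft groove (distance between clip_centre and shaft_groove below 0.004 m), for 0.2 s.
At the end, for the whole second after the job is handed in: The large clip sits flat (tilted less than 0.1 rad) in the shaft groove with its bore centre within 4 mm of the shaft axis at groove height, and the small clip and the plain ring still lie in their bays (within 30 mm of where they lay on the disc) (distance between clip_centre and shaft_groove below 0.004 m and angle between clip_centre's own z axis and vertical below 0.1 rad and horizontal distance between small_clip and small_bay below 0.03 m and horizontal distance between plain_ring and ring_bay below 0.03 m); the robot touches nothing.
It fails at once if the large clip lifted more than 20 mm (height (world z) of clip_centre above 0.065 m).
It fails at once if a bench tool moved more than 30 mm (distance of any of circlip_pliers, screwdriver, caliper from where it was at the start of the episode above 0.03 m).
It also fails if it takes over 48 s, if anything falls off the work surface, if the arm or the gripper's body presses on something with over 40 N, if the wrist force passes 120 N, or if a joint passes its speed limit or range.

### The arm

A 6-joint arm with a two-finger parallel gripper is mounted at the origin on a cart in front of the work surface, level with it; the furniture and walls round the work are solid. World frame = base frame: x ahead of the robot, y to its left, z up, the work surface at z = 0. Lengths are in mm, angles in degrees, forces in N, time in s.
With the tool pointing down it reaches from about 300 to 850 mm from the base axis. Payload 4.2 kg.
Tool frame: the origin (TCP) lies midway between the tips of the shut fingers; the grasp point (between the pads) lies 19 mm behind it; z points along the fingers, x is the direction in which the jaws open and shut, and the axes are right-handed (so a half turn about z gives the same grasp; the last joint's range is limited). The gripper opens to 91 mm and grips with 3 to 60 N. Pads are 32 mm wide; open, the fingers measure 118 mm over their backs; the gripper's body (76 mm by 178 mm) begins 60 mm behind the grasp point.
Start: joints at [68.755, 18.312, 89.639, -0, 72.044, -1.146], TCP at [197.601, 539.997, 213.976] pointing down, gripper open.
Joint ranges: [-177.97, 177.97], [-48.28, 115.42], [12.27, 149.76], [-77.06, 257.06], [2.81, 150.46], [-146.56, 146.56]. Speed limits (degrees/s): [147.25, 147.25, 180, 180, 180, 180].

### API

Orientations are given as [roll, pitch, yaw] about the fixed x, y, z axes, in that order (R = Rz(yaw) Ry(pitch) Rx(roll)).
In Python, from workcell import monitor, vision, job, models gives the robot as it stands.
- The arm moves only by the shell command python3 -m creep 'ROWS' [FORCE]. ROWS is text: rows parted by semicolons, each of 7 numbers parted by spaces: the shift along the world's x, y, z in cm, then the turn, a rotation vector about the world's x, y, z in rad, then the gripper's target within -1 to 1 (shut at 1, half-way at 0, fully open at -1). In form: tx ty tz ax ay az hand; .... A call has 1 to 12 rows; each row shifts and turns the pose as measured when the row begins; what a row does not reach is not made up. A row lasts 1/12 s, in which the tool goes at most 41.7 mm and 7.16 degrees, less where a joint would pass 70% of its speed; a pose out of reach is approached as far as the arm can. A call is refused whole if a number of a shift passes 4.17 or a number of a turn 0.125, either way. A call with a gripper value outside its range is refused whole. The fingers move at their own pace and stop on an object; FORCE is the grip in N (left out, the last holds). Time passes only in rows, so rows that do not move let the fingers close. It gives the time, the measured TCP pose, the force and the opening at its end, in the units of the state.
- monitor.state(): the state, without advancing time (a new reading comes with each control period).
- vision.grab_frame(name): name is "scene" or "top"; returns a dict with "img" (400x640x3 uint8, red, green, blue), "mtx" (3x3 intrinsics, pixels), "view" (4x4, takes a point from world to camera coordinates). Camera axes: x right, y down, z forward; pixel columns grow to the right and rows downward; lengths in mm; the calibration is good to about 2 mm. A picture is of the moment at which its call begins. There is no depth.
- job.job_done(): hands the job in, once; it reports no verdict.
Trained networks look in the newest picture that a camera, given by its name, has taken for a name from the list of things; names that differ only in an ending like _2 or _b are one class to them, and where a whole thing is asked for, a point or a joint stands for the part that bears it (a point fixed in the world has none). Each returns a list of dicts, best first, with "confidence" (0 to 1); they miss things now and then, are a little off and sometimes report something else, mostly with a low value. They report only what shows in the picture. A call takes as long as a camera call. They do not tell look-alikes from the thing itself.
- models.search_frame(camera, query): "rect" ([left, top, right, bottom] in pixels, round what is visible of it).
- models.mark_of(camera, query): "at" ([column, row] in pixels: a listed point, or the origin of a listed thing).
The state is a dict: "time_s": time; "qpos": joint angles; "qvel": joint speeds; "effort": joint torques, N m; "ee_pos": TCP position; "ee_rot": TCP orientation; "force": force on the tool from outside, world axes, zero at the start; "torque": the same for the moment, N m; "gripper_width": finger opening in mm.
Only numpy, scipy, OpenCV 4.12 (cv2) and the standard library are available. Lean on these libraries where they do the work, as an engineer would, in place of code of your own. Each camera call takes 0.05 s, during which the arm holds its last target.

## Working session

There is one attempt and no reset: what is moved stays moved. The work goes in short steps, Python scripts to look and compute and a shell command to move; the robot and the scene stay as the last step left them, time stands still between calls to the robot, and variables do not carry over. Pictures are saved under pics/ and viewed, and the job is handed in when it is done.

```bash
ls; mkdir -p pics; cat > h.py <<'E'
import numpy as np,cv2
from workcell import monitor,vision,job,models
def grab(n,f):
    d=vision.grab_frame(n); cv2.imwrite('pics/'+f,d['img'][:,:,::-1]); return d
def ray(d,uv,z):
    K=np.array(d['mtx']);V=np.array(d['view']);R=V[:3,:3];t=V[:3,3]
    c=-R.T@t; r=R.T@np.linalg.solve(K,[uv[0],uv[1],1]); return c+r*(z-c[2])/r[2]
def proj(d,p):
    K=np.array(d['mtx']);V=np.array(d['view']);q=K@(V[:3,:3]@np.array(p)+V[:3,3]); return q[:2]/q[2]
E
python3 - <<'E'
from h import *
s=monitor.state();print(s)
zs=dict(fixture=0,carousel_axis=40,bay_mouth=40,lane_mouth=40,post_left=70,post_right=70,post_back=70,clip_centre=45,clip_heel=50,shaft_groove=44,small_clip=40,plain_ring=40)
for c in ['top','scene']:
    d=grab(c,c+'1.png')
    print(c,ray(d,[320,200],0), (-d['view'][:3,:3].T@d['view'][:3,3]))
    for q,z in zs.items():
        for m in models.mark_of(c,q)[:3]:
            print(q,np.round(m['at']),round(m['confidence'],2),np.round(ray(d,m['at'],z)[:2]))
print(monitor.state()['time_s'])
E
```

```text
pics
{'time_s': 0.0, 'qpos': array([ 6.87553676e+01,  1.83505329e+01,  8.97064099e+01, -1.29160489e-03,
        7.20444076e+01, -1.14568848e+00]), 'qvel': array([-0.01000807,  0.03389754,  0.01308094, -0.01378465,  0.01172365,
       -0.00436871]), 'effort': array([ 2.15116620e-04, -4.12457085e+01, -2.31976193e+01,  7.27239694e-02,
        4.55900794e-02, -1.36270455e-04]), 'ee_pos': array([197.41296289, 539.50475521, 213.13137351]), 'ee_rot': array([-1.79999201e+02,  1.01354662e-01,  6.99014560e+01]), 'force': array([ 0.83106317, -0.1477597 , -0.08869473]), 'torque': array([-0.00093794, -0.01885218, -0.00735373]), 'gripper_width': 91.44250091788123}
top [630.51329444  55.74362686   0.        ] [ 418.58366332   75.73563619 1128.33566652]
carousel_axis [262. 230.] 0.96 [548. 203.]
carousel_axis [278. 207.] 0.53 [608. 164.]
bay_mouth [304. 230.] 0.59 [548. 100.]
bay_mouth [285. 266.] 0.55 [460. 148.]
lane_mouth [306. 231.] 0.58 [545.  95.]
post_left [298. 229.] 0.96 [545. 113.]
post_right [246. 260.] 0.77 [473. 240.]
post_back [246. 200.] 0.9 [622. 241.]
post_back [238. 234.] 0.48 [538
[... 761 characters left out ...]
244.] 0.61 [454. 152.]
lane_mouth [318. 223.] 0.77 [545.  95.]
post_left [312. 210.] 0.7 [558.  96.]
post_left [313. 244.] 0.3 [498. 229.]
post_left [279. 262.] 0.15 [529. 315.]
post_right [325. 249.] 0.67 [470. 236.]
post_right [301. 246.] 0.36 [517. 245.]
post_right [281. 259.] 0.32 [531. 303.]
post_back [255. 236.] 0.85 [616. 252.]
clip_centre [334. 243.] 0.96 [477. 167.]
clip_centre [388. 230.] 0.74 [392.  66.]
clip_heel [399. 219.] 0.86 [382.  17.]
clip_heel [315. 242.] 0.8 [511. 189.]
shaft_groove [329. 210.] 0.76 [544.  32.]
small_clip [207. 238.] 0.75 [730. 257.]
small_clip [226. 212.] 0.59 [757. 143.]
small_clip [281. 230.] 0.5 [604. 162.]
plain_ring [284. 261.] 0.52 [545. 265.]
1.3
```

```bash
python3 - <<'E'
import cv2
a=cv2.imread('pics/top1.png');cv2.imwrite('pics/top1z.png',cv2.resize(a[130:310,200:420],None,fx=3.6,fy=3.3,interpolation=2)[:594])
a=cv2.imread('pics/scene1.png');cv2.imwrite('pics/scene1z.png',cv2.resize(a[150:310,200:420],None,fx=3.6,fy=3.6,interpolation=2))
E
```

```text
(no output)
```

View pics/top1.png

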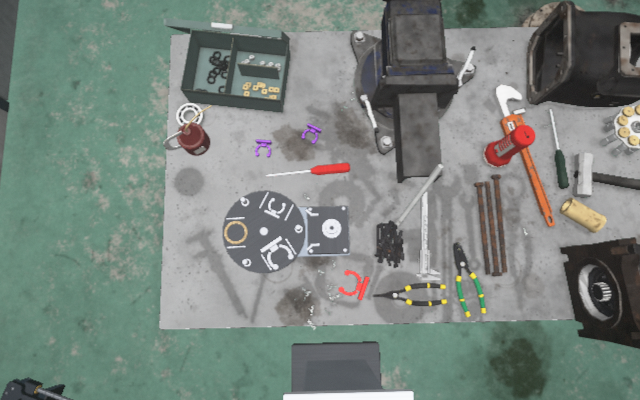

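View pics/top1z.png

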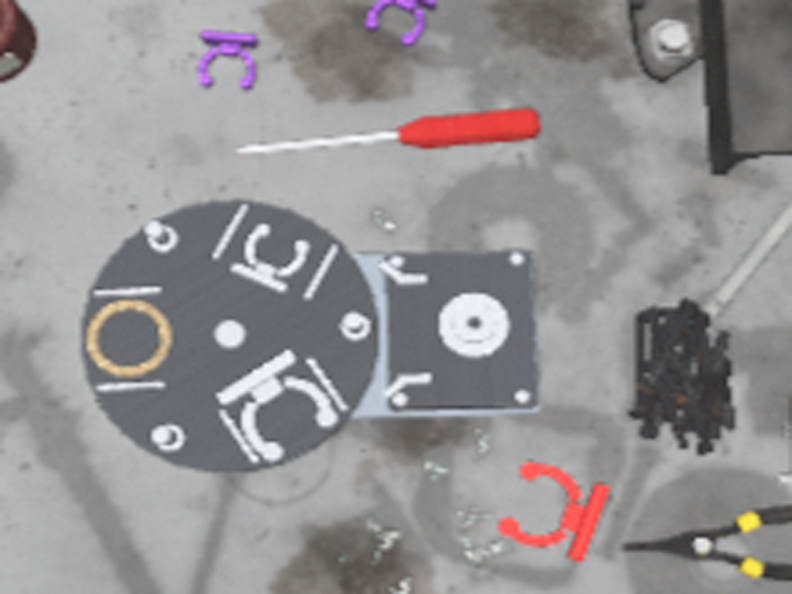

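View pics/scene1.png

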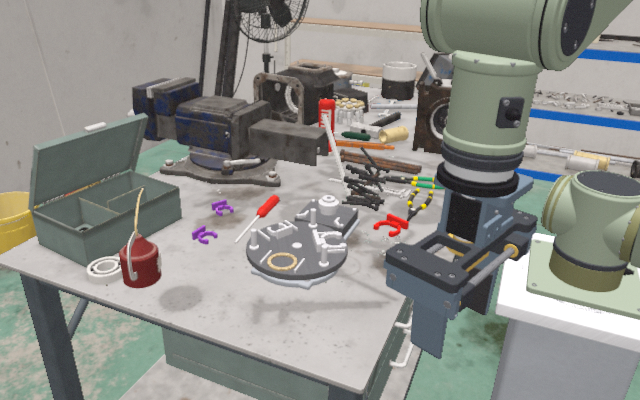

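View pics/scene1z.png

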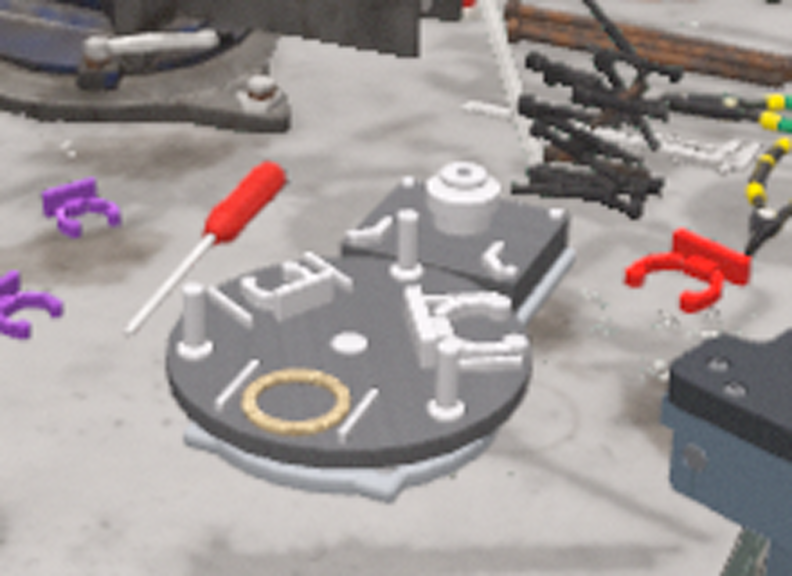

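The pictures show the disc with its axis near (545,199). The lane points along -y. The large white clip's bay is at about -149°, so it needs a turn of about +59°. The red and purple look-alikes lie off the disc. I'll pinch post_right, which is near (471,239), and start by moving above it.

```bash
python3 -m creep '2.7 -3 0 0 0 0.117 0.3;2.7 -3 0 0 0 0.117 0.3;2.7 -3 0 0 0 0.117 0.3;2.7 -3 0 0 0 0 0.3;2.7 -3 0 0 0 0 0.3;2.7 -3 0 0 0 0 0.3;2.7 -3 0 0 0 0 0.3;2.7 -3 0 0 0 0 0.3;2.7 -3 0 0 0 0 0.3;2.7 -3 0 0 0 0 0.3' 15
```

```text
time_s: 2.13
ee_pos: [467.6, 237.4, 214.6]
ee_rot: [180.0, -0.3, 91.1]
force: [0.8, 1.0, -0.2]
gripper_width: 32.4
```

```bash
python3 - <<'E'
import cv2,numpy as np
from scipy.optimize import least_squares
# joint fit of axis + lane angle + bay angle from recorded marks
ax,bx=None,None
P=[(545,113,-1),]
obs=[('l',545,113),('r',473,240),('r',470,236),('b',622,241),('b',616,252),('l',558,96),('s',544,24),('s',544,32),('m',545,95),('m',545,95),('c',548,203),('c',543,197),('y',460,148),('y',454,152)]
def f(v):
    x,y,a,L=v;r=[]
    for k,u,w in obs:
        R,t={'l':(88,a+np.pi/3),'r':(88,a-np.pi/3),'b':(88,a+np.pi),'s':(170,L),'m':(105,L),'c':(0,0),'y':(105,a)}[k]
        r+=[x+R*np.cos(t)-u,y+R*np.sin(t)-w]
    return r
s=least_squares(f,[545,199,-2.6,-1.57],loss='soft_l1',f_scale=4);v=s.x
print(v[:2],np.degrees(v[2:]),'post_right',v[:2]+88*np.array([np.cos(v[2]-np.pi/3),np.sin(v[2]-np.pi/3)]))
for t in np.linspace(0,1,7):
    a=v[2]+t*(v[3]-v[2])-np.pi/3;print(v[:2]+88*np.array([np.cos(a),np.sin(a)]))
E
```

```text
[546.58628006 199.39670673] [-148.76400035  -90.86941948] post_right [469.44467055 241.74256937]
[469.44467055 241.74256937]
[463.43826868 228.21351092]
[459.78449476 213.8690966 ]
[458.58673034 199.11519384]
[459.87886552 184.36925634]
[463.62434005 170.04851241]
[469.71717773 156.55815974]
```

Descend around the post (TCP z about 60), then pinch.

```bash
python3 -m creep '0.2 0.3 -4 0 0 0 0.3;0 0 -4 0 0 0 0.3;0 0 -3.5 0 0 0 0.3;0 0 -2.5 0 0 0 0.3;0 0 -1.4 0 0 0 0.3;0 0 0 0 0 0 0.3'
python3 - <<'E'
from h import *
d=grab('scene','s2.png');a=cv2.imread('pics/s2.png');cv2.imwrite('pics/s2z.png',cv2.resize(a[150:310,200:420],None,fx=3.6,fy=3.6,interpolation=2))
E
```

```text
time_s: 2.63
ee_pos: [479.6, 232.2, 58.5]
ee_rot: [179.1, -0.5, 90.2]
force: [0.3, 1.6, -0.6]
gripper_width: 31.9
```

View pics/s2z.png

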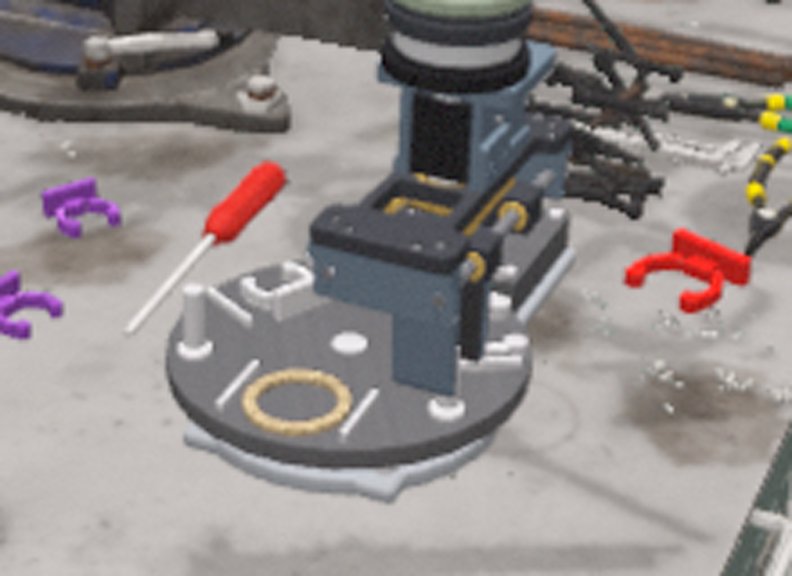

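The post foot shows at (445,407) and the post is hidden behind the near finger, so the fingers straddle it. The TCP drifted about 10 mm off, so I'll correct that and close.

```bash
python3 -m creep '-0.5 0.4 0 0 0 0 0.3;-0.5 0.4 0 0 0 0 0.3;0 0 0 0 0 0 0.8;0 0 0 0 0 0 1;0 0 0 0 0 0 1;0 0 0 0 0 0 1;0 0 0 0 0 0 1' 15
```

```text
time_s: 3.27
ee_pos: [472.0, 243.3, 65.5]
ee_rot: [178.5, -0.8, 90.4]
force: [1.2, 0.1, -5.7]
gripper_width: 10.7
```

```bash
python3 -m creep '-0.4 -0.7 -0.2 0.01 0 0 1;-0.4 -0.8 -0.2 0.01 0 0 1;-0.3 -0.8 0 0 0 0 1;-0.2 -0.8 0 0 0 0 1;-0.1 -0.8 0 0 0 0 1;0 0 0 0 0 0 1' 20
```

```text
time_s: 3.77
ee_pos: [459.8, 208.3, 65.4]
ee_rot: [178.0, -2.7, 90.4]
force: [0.9, -1.0, -2.5]
gripper_width: 10.3
```

```bash
python3 -m creep '0 -0.8 0 0 0 0 1;0 -0.8 0 0 0 0 1;0.1 -0.8 0 0 0 0 1;0.2 -0.8 0 0 0 0 1;0.3 -0.7 0 0 0 0 1;0.3 -0.6 0 0 0 0 1;0 0 0 0 0 0 1'
python3 - <<'E'
from h import *
for c in ['top','scene']:
    d=grab(c,c+'3.png')
    for q,z in dict(carousel_axis=40,bay_mouth=40,lane_mouth=40,post_left=70,post_right=70,post_back=70,clip_centre=45,clip_heel=50,shaft_groove=44,small_clip=40).items():
        for m in models.mark_of(c,q)[:2]:
            print(c,q,np.round(m['at']),round(m['confidence'],2),np.round(ray(d,m['at'],z)[:2]))
a=cv2.imread('pics/top3.png');cv2.imwrite('pics/top3z.png',cv2.resize(a[170:300,210:380],None,fx=4.5,fy=4.5,interpolation=2))
print(monitor.state()['ee_pos'],monitor.state()['force'])
E
```

```text
time_s: 4.35
ee_pos: [468.3, 160.1, 65.5]
ee_rot: [178.2, -2.8, 90.3]
force: [0.0, 3.4, -2.4]
gripper_width: 10.6
top carousel_axis [265. 233.] 0.81 [542. 198.]
top bay_mouth [302. 228.] 0.76 [551. 103.]
top lane_mouth [302. 231.] 0.69 [544. 103.]
top post_left [277. 197.] 0.65 [627. 163.]
top post_left [310. 169.] 0.58 [696.  80.]
top post_back [426. 233.] 0.74 [ 530. -201.]
top clip_centre [295. 227.] 0.7 [554. 121.]
top clip_heel [278. 230.] 0.73 [547. 162.]
top clip_heel [365. 288.] 0.58 [401. -47.]
top shaft_groove [331. 231.] 0.69 [544.  32.]
top small_clip [262. 152.] 0.71 [753. 205.]
top small_clip [308. 138.] 0.6 [790.  83.]
scene carousel_axis [299. 244.] 0.74 [544. 197.]
scene carousel_axis [311. 260.] 0.16 [496. 240.]
scene bay_mouth [322. 223.] 0.73 [538.  90.]
scene lane_mouth [318. 224.] 0.58 [542. 102.]
scene lane_mouth [368. 187.] 0.24 [ 505. -138.]
scene post_left [272. 212.] 0.63 [634. 147.]
scene post_left [276. 254.] 0.46 [547. 292.]
scene post_right [340. 232.] 0.8 [468. 159.]
scene post_right [319. 222.] 0.59 [523. 141.]
scene post_back [277. 252.] 0.58 [548. 286.]
scene clip_centre [386. 227.] 0.88 [400.  57.]
scene clip_centre [314. 225.] 0.83 [546. 117.]
scene clip_heel [304. 234.] 0.81 [546. 169.]
scene clip_heel [399. 219.] 0.55 [382.  14.]
scene shaft_groove [331. 208.] 0.96 [543.  24.]
scene small_clip [207. 241.] 0.65 [723. 268.]
scene small_clip [266. 243.] 0.64 [608. 223.]
[467.57148463 161.51635267  65.51460605] [ 0.67173737 -0.09545203  0.54604685]
```

View pics/top3z.png

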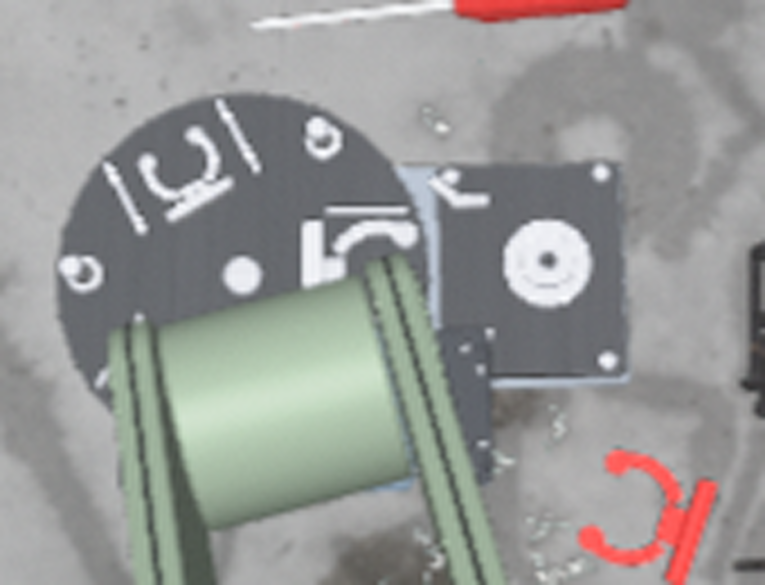

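The bay is almost facing the lane, with roughly 3° left, so I'll add a small further turn, release and rise. That will give an unobstructed look.

```bash
python3 -m creep '0.2 -0.4 0 0 0 0 1;0 0 0 0 0 0 1;0 0 0 0 0 0 1'; python3 -m creep '0 0 0 0 0 0 0.3;0 0 0 0 0 0 0.3;0 0 0 0 0 0 0.3;0 0 3 0 0 0 0.3;-1 1.5 3.5 0.03 0.04 0 0.5;-3 2 1 0.03 0.04 0 1;-3 2 0 0 0 0 1;-3 2 0 0 0 0 1;-2 2 0 0 0 0 1;0 0 0 0 0 0 1'
python3 - <<'E'
from h import *
for c in ['top','scene']:
    d=grab(c,c+'4.png')
    for q,z in dict(carousel_axis=40,bay_mouth=40,lane_mouth=40,post_left=70,post_right=70,post_back=70,clip_centre=45,clip_heel=50,shaft_groove=44,small_clip=40).items():
        for m in models.mark_of(c,q)[:2]:
            print(c,q,np.round(m['at']),round(m['confidence'],2),np.round(ray(d,m['at'],z)[:2]))
a=cv2.imread('pics/top4.png');cv2.imwrite('pics/top4z.png',cv2.resize(a[170:300,210:380],None,fx=4.5,fy=4.5,interpolation=2))
E
```

```text
time_s: 5.7
ee_pos: [469.3, 158.2, 65.5]
ee_rot: [178.3, -3.0, 90.3]
force: [-1.6, 2.7, 0.1]
gripper_width: 10.4
time_s: 6.53
ee_pos: [346.7, 255.4, 144.5]
ee_rot: [-177.0, -6.8, 89.5]
force: [-0.9, -0.9, 0.5]
gripper_width: 0.7
top carousel_axis [264. 232.] 0.73 [544. 200.]
top carousel_axis [251. 256.] 0.66 [486. 231.]
top bay_mouth [306. 230.] 0.7 [546.  94.]
top bay_mouth [292. 229.] 0.38 [550. 130.]
top lane_mouth [305. 229.] 0.67 [549.  96.]
top post_left [278. 198.] 0.84 [626. 162.]
top post_left [406. 294.] 0.64 [ 385. -141.]
top post_right [282. 257.] 0.72 [478. 153.]
top post_back [225. 230.] 0.61 [549. 291.]
top clip_centre [294. 230.] 0.65 [546. 124.]
top clip_centre [350. 284.] 0.53 [410. -11.]
top clip_heel [279. 228.] 0.66 [551. 161.]
top clip_heel [363. 290.] 0.59 [397. -43.]
top shaft_groove [332. 230.] 0.56 [544.  29.]
top small_clip [248. 207.] 0.67 [609. 239.]
top small_clip [264. 153.] 0.65 [752. 199.]
scene carousel_axis [299. 244.] 0.84 [544. 196.]
scene bay_mouth [318. 223.] 0.75 [544.  96.]
scene bay_mouth [266. 246.] 0.69 [601. 233.]
scene lane_mouth [318. 223.] 0.92 [546.  95.]
scene lane_mouth [258. 224.] 0.61 [662. 160.]
scene post_left [273. 213.] 0.7 [631. 147.]
scene post_right [341. 231.] 0.61 [469. 155.]
scene clip_centre [313. 228.] 0.72 [542. 131.]
scene clip_centre [385. 228.] 0.44 [399.  61.]
scene clip_heel [303. 235.] 0.72 [544. 175.]
scene clip_heel [399. 215.] 0.41 [387.  -5.]
scene shaft_groove [327. 212.] 0.81 [544.  44.]
scene small_clip [207. 237.] 0.77 [732. 255.]
scene small_clip [328. 210.] 0.74 [548.  24.]
```

View pics/top4z.png

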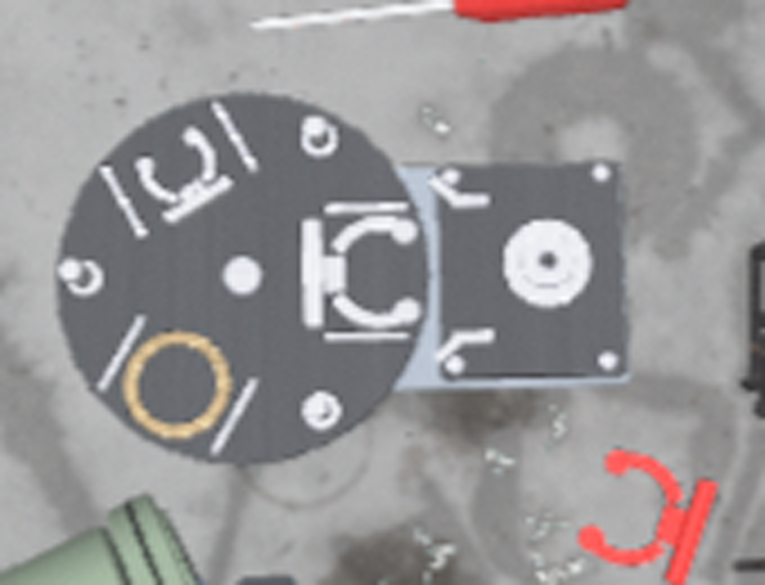

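The bay rails (rows 208 and 337) line up with the lane rails (200 and 336). The clip lies centred with its heel near column 311, and the small clip and ring are in their bays. Next I'll work out the tilt correction and move above the disc's middle behind the heel.

```bash
cat >> h.py <<'E'
from scipy.spatial.transform import Rotation as Ro
def corr(rpy=(180,0,90)):
    s=monitor.state();a=Ro.from_euler('xyz',s['ee_rot'],degrees=True);b=Ro.from_euler('xyz',rpy,degrees=True)
    print(np.round(s['ee_pos'],1),np.round(s['ee_rot'],1),'rotvec',np.round((b*a.inv()).as_rotvec(),3),'F',np.round(s['force'],1),s['time_s'])
E
python3 -c "
from h import *
corr()"
```

```text
[349.9 253.6 144.1] [-177.1   -6.7   89.3] rotvec [-0.117 -0.05   0.009] F [-0.9  1.1  0. ] 7.6333
```

```bash
python3 -m creep '4 -1 0 -0.06 -0.025 0.01 1;4 -1 0 -0.06 -0.025 0 1;4 -1 0 0 0 0 1;4 -1 0 0 0 0 1;3.5 -1 0 0 0 0 1;0 0 0 0 0 0 1;0 0 0 0 0 0 1'
python3 -c "
from h import *
corr()"
```

```text
time_s: 8.22
ee_pos: [550.4, 200.3, 142.9]
ee_rot: [-180.0, 0.6, 90.3]
force: [-0.0, -0.1, -0.9]
gripper_width: 0.5
[550.4 200.3 142.9] [-180.     0.6   90.3] rotvec [ 0.01  -0.001 -0.004] F [-0.  -0.1 -0.9] 8.2167
```

```bash
python3 -m creep '-0.3 0 -3.5 0.01 0 0 1;-0.2 0 -3 0 0 0 1;0 0 -2 0 0 0 1;0 0 -0.8 0 0 0 1;0 0 0 0 0 0 1;0 0 0 0 0 0 1'
python3 - <<'E'
from h import *
corr()
d=grab('scene','s5.png');a=cv2.imread('pics/s5.png');cv2.imwrite('pics/s5z.png',cv2.resize(a[150:310,200:420],None,fx=3.6,fy=3.6,interpolation=2))
E
```

```text
time_s: 8.72
ee_pos: [542.5, 201.6, 48.8]
ee_rot: [179.9, -0.1, 90.3]
force: [0.4, 0.4, 0.3]
gripper_width: 0.6
[542.5 201.6  48.8] [ 1.799e+02 -1.000e-01  9.030e+01] rotvec [-0.002  0.002 -0.005] F [0.4 0.4 0.3] 8.7167
```

View pics/s5z.png

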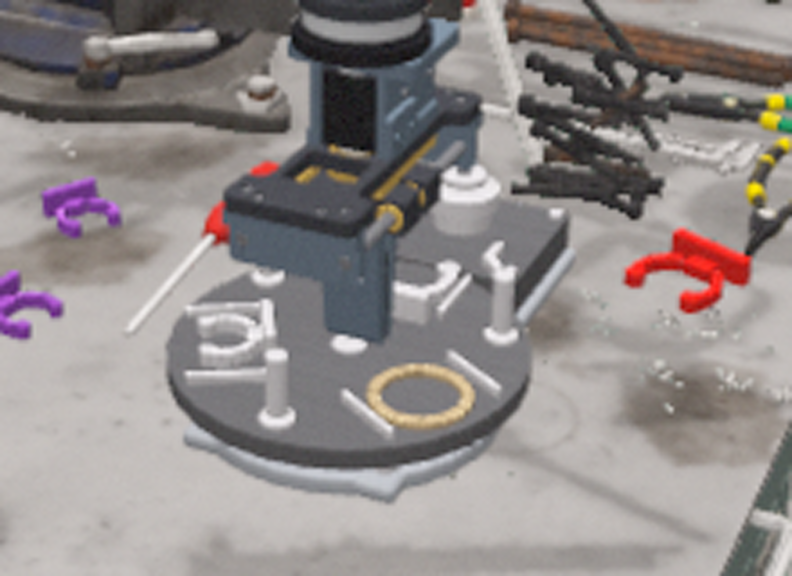

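The shut fingers are down beside the hub, behind the heel and clear of the ring, posts and small clip. Now I'll push along -y.

```bash
python3 -m creep '0.1 -0.8 -0.1 0 0 0 1;0.1 -0.8 -0.1 0 0 0 1;0 -0.8 0 0 0 0 1;0 -0.8 0 0 0 0 1;0 -0.8 0 0 0 0 1;0 -0.6 0 0 0 0 1'; python3 -c "
from h import *
corr()"
```

```text
time_s: 9.27
ee_pos: [548.0, 153.4, 52.6]
ee_rot: [179.3, -0.3, 90.4]
force: [0.1, 0.0, 0.2]
gripper_width: 0.5
[548.  153.4  52.6] [179.3  -0.3  90.4] rotvec [-0.006  0.013 -0.007] F [0.1 0.  0.2] 9.2667
```

```bash
python3 -m creep '-0.2 -0.4 -0.4 0 0.01 0 1;-0.1 -0.5 -0.2 0 0 0 1;0 -0.5 0 0 0 0 1;0 0 0 0 0 0 1'; python3 - <<'E'
from h import *
corr()
for c in ['top','scene']:
    d=grab(c,c+'6.png')
    for q,z in dict(clip_centre=45,clip_heel=50,shaft_groove=44).items():
        for m in models.mark_of(c,q)[:2]:
            print(c,q,np.round(m['at']),round(m['confidence'],2),np.round(ray(d,m['at'],z)[:2]))
a=cv2.imread('pics/scene6.png');cv2.imwrite('pics/s6z.png',cv2.resize(a[150:310,200:420],None,fx=3.6,fy=3.6,interpolation=2))
E
```

```text
time_s: 9.6
ee_pos: [546.0, 136.8, 47.4]
ee_rot: [179.7, -0.4, 90.2]
force: [0.9, -0.6, -1.2]
gripper_width: 0.8
[546.  136.8  47.4] [179.7  -0.4  90.2] rotvec [-0.007  0.005 -0.004] F [ 0.9 -0.6 -1.2] 9.6
top clip_centre [349. 281.] 0.85 [418.  -9.]
top clip_heel [367. 290.] 0.73 [396. -52.]
top shaft_groove [331. 228.] 0.93 [551.  31.]
scene clip_centre [388. 230.] 0.74 [392.  68.]
scene clip_centre [322. 219.] 0.44 [540.  82.]
scene clip_heel [312. 224.] 0.63 [547. 123.]
scene clip_heel [397. 220.] 0.6 [384.  23.]
scene shaft_groove [328. 211.] 0.95 [543.  38.]
```

View pics/s6z.png

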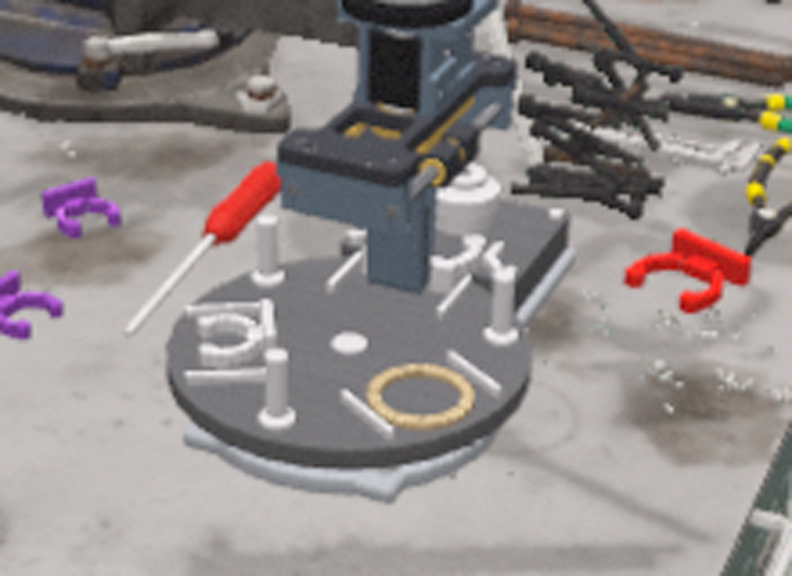

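The clip slides ahead of the fingers and its nose is entering the lane at about (490,245). Heel front is near y 123. I'll keep pushing.

```bash
python3 -m creep '0 -0.5 0 0 0 0 1;0 -0.5 0 0 0 0 1;-0.1 -0.5 -0.1 0 0 0 1;0 -0.5 -0.1 0 0 0 1;0 -0.5 0 0 0 0 1'; python3 -c "
from h import *
corr()"
```

```text
time_s: 10.42
ee_pos: [545.8, 113.2, 46.1]
ee_rot: [179.6, -0.6, 90.4]
force: [-0.6, 0.2, 0.4]
gripper_width: 0.4
[545.8 113.2  46.1] [179.6  -0.6  90.4] rotvec [-0.01   0.008 -0.006] F [-0.6  0.2  0.4] 10.4167
```

```bash
for i in 1; do python3 -m creep '0 -0.4 0 -0.01 0 0 1;0 -0.4 0 0 0 0 1;0 0 0 0 0 0 1'; done
```

```text
time_s: 10.67
ee_pos: [547.3, 106.2, 46.7]
ee_rot: [179.3, -0.3, 90.1]
force: [-0.0, 0.2, -1.2]
gripper_width: 0.8
```

```bash
python3 -m creep '0 -0.4 0 0 0 0 1;0 -0.4 0 0 0 0 1'
```

```text
time_s: 10.83
ee_pos: [548.3, 101.7, 47.2]
ee_rot: [179.2, -0.7, 89.9]
force: [-0.5, 10.7, 1.5]
gripper_width: 0.5
```

Jaws are spreading, with 10.7 N of push.

```bash
python3 -m creep '-0.3 -0.4 -0.1 0 0 0 1;-0.1 -0.4 -0.1 0 0 0 1'; python3 -m creep '0 -0.4 0 0 0 0 1'; python3 -m creep '0 -0.4 0 0 0 0 1'
```

```text
time_s: 11.0
ee_pos: [546.6, 97.7, 46.7]
ee_rot: [178.9, -1.2, 89.7]
force: [-0.4, 10.1, 5.1]
gripper_width: 0.7
time_s: 11.08
ee_pos: [547.4, 95.3, 47.2]
ee_rot: [178.8, -1.4, 89.6]
force: [0.8, 6.9, 1.2]
gripper_width: 0.4
time_s: 11.17
ee_pos: [548.1, 92.3, 47.7]
ee_rot: [178.7, -1.5, 89.6]
force: [1.1, 4.6, 0.3]
gripper_width: 0.6
```

```bash
python3 -m creep '-0.2 -0.4 -0.1 0 0 0 1'; python3 -m creep '-0.1 -0.4 -0.1 0 0 0 1';python3 -m creep '0 -0.4 0 0 0 0 1'; python3 -c "
from h import *
corr()"
```

```text
time_s: 11.25
ee_pos: [546.9, 88.8, 47.0]
ee_rot: [178.6, -1.5, 89.6]
force: [1.0, 1.5, 0.3]
gripper_width: 0.2
time_s: 11.33
ee_pos: [546.0, 84.6, 46.1]
ee_rot: [178.5, -1.5, 89.6]
force: [-0.1, 0.9, 0.7]
gripper_width: 0.4
time_s: 11.42
ee_pos: [546.2, 82.7, 46.3]
ee_rot: [178.5, -1.8, 89.4]
force: [0.4, 23.7, 1.2]
gripper_width: 0.3
[546.2  82.7  46.3] [178.5  -1.8  89.4] rotvec [-0.032  0.027  0.01 ] F [ 0.4 23.7  1.2] 11.4167
```

Snapped, and now it is rising hard (23.7 N). One more firm push, then a look.

```bash
python3 -m creep '-0.1 -0.4 0 0 0 0 1;0 -0.4 0 0 0 0 1'; python3 -m creep '0 -0.2 0 0 0 0 1;0 -0.2 0 0 0 0 1;0 0 0 0 0 0 1'; python3 -m creep '0 1 0 0 0 0 1;0 1.5 0 0 0 0 1;0 1.5 0 0 0 0 1;0 1 3 0 0 0 1;-1 2 3.5 0 0 0 1;-3 2 1 0 0 0 1;-3.5 2 0 0 0 0 1;-3.5 2 0 0 0 0 1;-3 1 0 0 0 0 1;-3 0 0 0 0 0 1;0 0 0 0 0 0 1;0 0 0 0 0 0 1'; python3 - <<'E'
from h import *
corr()
for c in ['top','scene']:
    d=grab(c,c+'7.png')
    for q,z in dict(clip_centre=45,clip_heel=50,shaft_groove=44,small_clip=40,plain_ring=40).items():
        for m in models.mark_of(c,q)[:3]:
            print(c,q,np.round(m['at']),round(m['confidence'],2),np.round(ray(d,m['at'],z)[:2]))
    a=cv2.imread(f'pics/{c}7.png');cv2.imwrite(f'pics/{c}7z.png',cv2.resize(a[170:300,210:380],None,fx=4.5,fy=4.5,interpolation=2))
E
```

```text
time_s: 11.58
ee_pos: [546.3, 83.0, 46.6]
ee_rot: [178.3, -2.8, 89.0]
force: [-0.2, 20.8, -1.8]
gripper_width: 0.7
time_s: 11.83
ee_pos: [546.4, 84.0, 46.3]
ee_rot: [178.4, -3.3, 88.8]
force: [-0.5, 0.4, 0.0]
gripper_width: 0.3
time_s: 12.83
ee_pos: [364.7, 221.5, 119.6]
ee_rot: [178.9, -2.3, 88.7]
force: [0.6, -0.0, 1.0]
gripper_width: 0.7
[364.7 221.5 119.6] [178.9  -2.3  88.7] rotvec [-0.041  0.019  0.023] F [ 0.6 -0.   1. ] 12.8333
top clip_centre [351. 285.] 0.83 [409. -14.]
top clip_centre [328. 227.] 0.54 [553.  39.]
top clip_heel [364. 289.] 0.84 [398. -45.]
top clip_heel [314. 227.] 0.6 [553.  74.]
top shaft_groove [332. 229.] 0.8 [547.  28.]
top shaft_groove [304. 231.] 0.47 [543. 100.]
top shaft_groove [282. 258.] 0.39 [479. 154.]
top small_clip [248. 209.] 0.72 [603. 239.]
top small_clip [308. 136.] 0.68 [793.  84.]
top small_clip [262. 151.] 0.53 [756. 205.]
top plain_ring [251. 256.] 0.44 [485. 231.]
scene clip_centre [386. 229.] 0.74 [397.  62.]
scene clip_centre [330. 208.] 0.6 [544.  26.]
scene clip_centre [299. 245.] 0.42 [539. 207.]
scene clip_heel [321. 217.] 0.7 [542.  83.]
scene clip_heel [399. 220.] 0.5 [379.  19.]
scene shaft_groove [328. 209.] 0.6 [547.  28.]
scene shaft_groove [271. 212.] 0.36 [659. 103.]
scene small_clip [226. 215.] 0.78 [747. 155.]
scene small_clip [208. 240.] 0.58 [722. 262.]
scene small_clip [265. 245.] 0.49 [605. 229.]
scene plain_ring [316. 260.] 0.79 [489. 235.]
```

View pics/top7z.png

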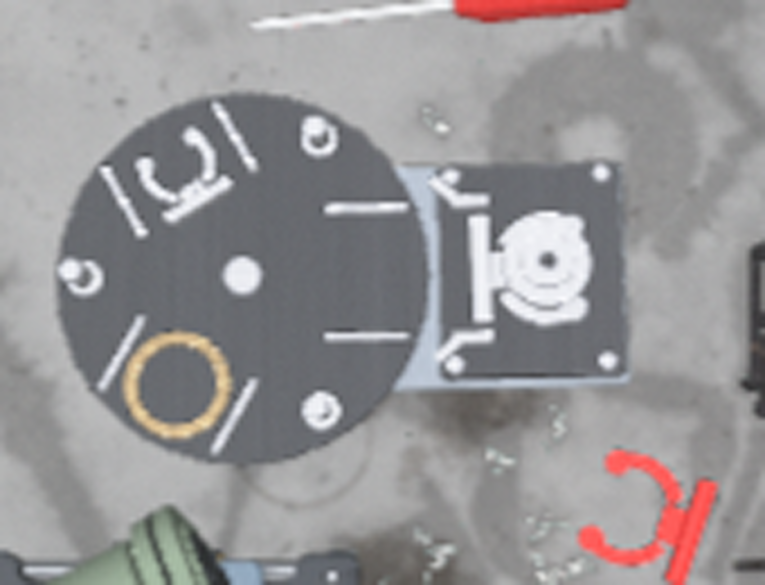

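View pics/scene7z.png

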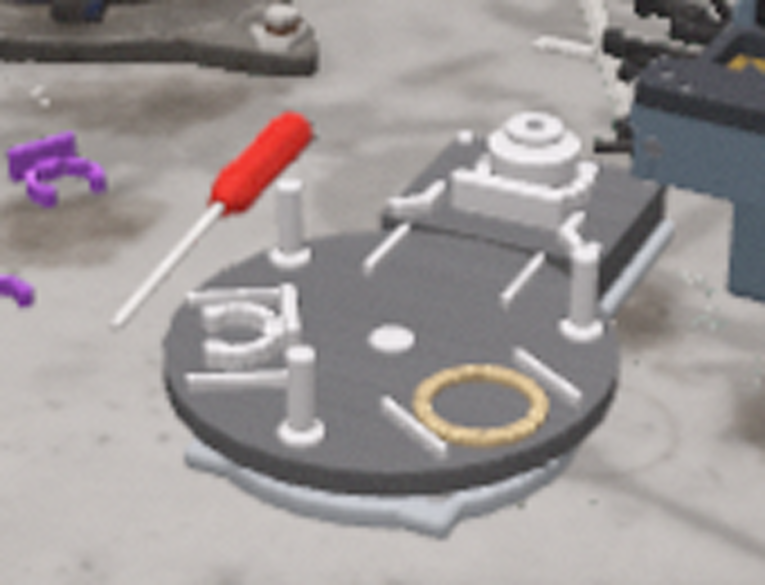

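```bash
python3 - <<'E'
from h import *
d=vision.grab_frame('top')
f=lambda u,v,z:np.round(ray(d,[210+u/4.5,170+v/4.5],z)[:2],1)
print('heel back top',f(470,268,59),'shaft top',f(548,260,75),'collar edges',f(503,262,61),f(592,262,61))
E
```

```text
heel back top [545.3  72.4] shaft top [546.8  30.1] collar edges [548.   54.2] [546.8   5.4]
```

```bash
python3 -c "
from h import *
print(job.job_done());s=monitor.state();print(s['time_s'],s['force'])"
```

```text
the job is handed in; nothing more can be done
None
the job is handed in; nothing more can be done
```

The large clip is on the grooved shaft and my checks show it home; I handed the job in at about 13 s of the 48 s. The interface gave no verdict, so this rests on my own measurements.

**What I did:** I pinched `post_right` and turned the carousel about 58° counter-clockwise until the bay faced the lane. Then I pushed the clip out by its heel with the fingers shut. The push rose to about 10 N as the jaws spread, dropped to about 1 N as they snapped, then rose sharply to 24 N at the stop. I then backed the arm off until it touched nothing.

**Last checks:**
- **Clip home:** the clip looks flat in the groove. In the top picture its heel back is 42.3 mm from the shaft axis, where 42 mm is nominal.
- **Other parts:** the small clip and the ring still lie in their bays. The screwdriver and the red look-alike are where they were. I did not re-check the pliers and caliper after the start, but the arm stayed away from them.
- **Disagreement:** the network marks for the clip centre differed between cameras. The scene camera put it about 2 mm from the shaft mark, and the top camera about 12 mm off with only 0.54 confidence. I relied on the force profile and the measured edges instead.

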